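# Put together the tiered pastry stand

### The job

Build up the tiered pastry stand on its blue base, one piece after another from the bottom: first the large brown wooden tray, on it the middle-sized white tray, on that the small green tray, and last the red knob on top. Each piece must be pushed over the spigot below it until it sits fully down and upright; let go of everything at the end. Do not tip any piece over, and leave the jam jar, the tray of rolls, the tongs and the price card where they are.

Things in the scene. Friction and masses are not known exactly. Their poses are not given: they have to be found in the camera images.
- base: fixed base: blue enamelled disc, 140 mm across, 14 mm thick, with a short brass column (48 mm across) up to a flat top at 30 mm and a tapered brass spigot (24 mm across at the foot, 10 mm at the tip) from there to 46 mm. Origin: centre of its underside, on the counter; z up. A tray seated on it has its origin 30 mm above this one
- large_tray: large tray: round dark-brown wooden plate, 170 mm across, loose, 0.4 kg, upright. Origin: centre of underside, z up. Heights from it: foot (70 mm across) 0-20 mm, socket in it from below 28 mm across, 20 deep; plate 20-26 mm; brass column to grip, 36 mm across, 26-78 mm; flat top with tapered spigot (24 mm, 10 at tip) to 94 mm. The next piece rests on the flat top, origin 78 mm above this one
- middle_tray: middle tray: round white ceramic plate, 130 mm across, loose, 0.35 kg, upright. Origin: centre of underside, z up. Heights from it: foot (70 mm across) 0-20 mm, socket in it from below 28 mm across, 20 deep; plate 20-26 mm; brass column to grip, 36 mm across, 26-78 mm; flat top with tapered spigot (24 mm, 10 at tip) to 94 mm. The next piece rests on the flat top, origin 78 mm above this one
- small_tray: small tray: round green enamelled plate, 96 mm across, loose, 0.25 kg, upright. Origin: centre of underside, z up. Heights from it: foot (70 mm across) 0-20 mm, socket in it from below 28 mm across, 20 deep; plate 20-26 mm; brass column to grip, 36 mm across, 26-78 mm; flat top with tapered spigot (24 mm, 10 at tip) to 94 mm. The next piece rests on the flat top, origin 78 mm above this one
- knob: red plastic knob that tops the stand. Origin: centre of its underside; z up; round about z. A foot 40 mm across from 0 to 20 mm with a socket in its underside (28 mm across, 20 mm deep), then a neck 30 mm across, the place to grip, from 24 to 42 mm, and a rounded top up to 53 mm. Loose, about 0.1 kg. Starts upright on the counter
- jar: bystander: amber glass jam jar with white lid, 66 mm across, 100 mm high; origin at the centre of its underside
- roll_tray: bystander: aluminium tray of four brown rolls, 130 x 190 mm, 45 mm high; origin at the centre of its underside
- tongs: bystander: steel pastry tongs lying flat, 230 mm long, 10 mm high; origin at their middle on the counter, x along them
- card: bystander: blank white price card, 70 mm wide, 72 mm high, upright in a small wooden block; origin at the centre of its underside
Mind the look-alikes: they are no part of the job. Of the things shaped like the middle_tray, the white one is meant.

How it is judged (in metres and radians):
On the way, in this order (a step that is already met when the one before it is completed fails the run):
1. large tray on the blue base, fully down (horizontal distance between large_tray and base below 0.007 m and z of large_tray in the frame of base between 0.026 and 0.034 m and angle between large_tray's own z axis and vertical below 0.06 rad), for 0.2 s.
2. middle tray on the large tray, fully down (horizontal distance between middle_tray and large_tray below 0.007 m and z of middle_tray in the frame of large_tray between 0.074 and 0.082 m and angle between middle_tray's own z axis and vertical below 0.06 rad), for 0.2 s.
3. small tray on the middle tray, fully down (horizontal distance between small_tray and middle_tray below 0.007 m and z of small_tray in the frame of middle_tray between 0.074 and 0.082 m and angle between small_tray's own z axis and vertical below 0.06 rad), for 0.2 s.
4. red knob on the small tray, fully down (horizontal distance between knob and small_tray below 0.007 m and z of knob in the frame of small_tray between 0.074 and 0.082 m and angle between knob's own z axis and vertical below 0.06 rad), for 0.2 s.
At the end, for the whole second after the job is handed in: From the bottom up on the blue base: large brown, middle white, small green tray, red knob; each centred within 7 mm on the piece below, seated to within 4 mm of its full depth, upright within 0.06 rad, at rest (all of step 1 and all of step 2 and all of step 3 and all of step 4 and linear speed of each of large_tray, middle_tray, small_tray, knob below 0.02 m/s); the robot touches nothing.
It fails at once if disturbed: jar pushed more than 20 mm or tipped over (distance of jar from where it was at the start of the episode above 0.02 m or angle between jar's own z axis and vertical above 0.7 rad).
It fails at once if disturbed: roll tray pushed more than 20 mm or tipped over (distance of roll_tray from where it was at the start of the episode above 0.02 m or angle between roll_tray's own z axis and vertical above 0.7 rad).
It fails at once if disturbed: tongs pushed more than 20 mm or tipped over (distance of tongs from where it was at the start of the episode above 0.02 m or angle between tongs's own z axis and vertical above 0.7 rad).
It fails at once if disturbed: card pushed more than 20 mm or tipped over (distance of card from where it was at the start of the episode above 0.02 m or angle between card's own z axis and vertical above 0.7 rad).
It fails at once if a tray or the knob was tipped over (angle between any of large_tray, middle_tray, small_tray, knob's own z axis and vertical above 0.7 rad).
It also fails if it takes over 136 s, if anything falls off the work surface, if the arm or the gripper's body presses on something with over 40 N, if the wrist force passes 120 N, or if a joint passes its speed limit or range.

### The arm

A 6-joint arm with a two-finger parallel gripper is mounted at the origin on the work surface. World frame = base frame: x ahead of the robot, y to its left, z up, the work surface at z = 0. Lengths are in m, angles in degrees, forces in N, time in s.
With the tool pointing down it reaches from about 0.4 to 0.825 m from the base axis. Payload 7 kg.
Tool frame: the origin (TCP) lies between the finger pads; the fingertips stand 25 mm ahead of it and the grasp point (between the pads) lies 6 mm ahead of it; z points along the fingers, y is the line along which they close (so a half turn about z gives the same grasp; the last joint's range is limited). The gripper opens to 88 mm and grips with 3 to 60 N. Pads are 19 mm wide; open, the fingers measure 130 mm over their backs; the gripper's body (78 mm by 193 mm) begins 47 mm behind the grasp point.
Start: joints at [90.247, 20.546, 0.682, 0, -70.136, -16.507], TCP at [0.189, 0.648, 0.252] pointing down, gripper open.
Joint ranges: [-176.03, 176.03], [-82.01, 121.73], [-58.28, 71.71], [-173.87, 95.51], [-174.79, -0.11], [-173.66, 173.66]. Speed limits (degrees/s): [136.94, 136.94, 172.46, 180, 180, 180].

### API

Orientations are given as [roll, pitch, yaw] about the fixed x, y, z axes, in that order (R = Rz(yaw) Ry(pitch) Rx(roll)).
In Python, from plant import status, optics, job gives the robot as it stands. The module is installed in compiled form; this text tells all that it offers.
- The arm moves only by the tool pendant, called after "Call:" as name(argument=value, ...) on one line, values as JSON. Schema: {"type":"object","properties":{"rows":{"type":"array","items":{"type":"object","properties":{"pos":{"type":"array","items":{"type":"number"},"minItems":3,"maxItems":3},"turn":{"type":"number"},"aperture":{"type":"number"}},"additionalProperties":false,"required":["aperture"]},"minItems":1,"maxItems":8},"only":{"type":"string"},"quiet":{"type":"boolean"},"lines":{"type":"string"}},"required":["rows"],"additionalProperties":false}. rows is a list of rows, 1 to 8 of them, each an object with the fields pos (a list: dx, dy, dz in fractions of the full range, 1 being 0.6 m), turn (a turn about the tool's z in a scale on which 1.0 is 180 degrees), aperture (the finger opening in m); a field left out counts as zero (the opening has to be given); each row is the pose to reach, as a shift and turn from the pose commanded when the call began, along the tool's axes at that moment; what a row does not reach only later rows make up. A row lasts 1/8 s, in which the tool goes at most 0.0625 m and 10.7 degrees, less where a joint would pass 70% of its speed; a pose out of reach is approached as far as the arm can. The fingers move at their own pace and stop on an object; the grip force is fixed at half the most. Time passes only in rows, so rows that do not move let the fingers close. The tool returns the time, the measured TCP pose, the force, the opening and the grip force at its end. only (a regular expression) keeps the lines of the reply that match it, lines (a string "A,B") keeps lines A to B, and quiet returns only ok. No shift or turn number may pass 1 either way. Input that does not fit is refused with a message, and nothing moves.
- status.get_obs(): the state, without advancing time (a new reading comes with each control period).
- optics.snapshot(name): name is "scene" or "side" or "wrist"; returns a dict with "frame" (480x640x3 uint8, red, green, blue), "z_map" (480x640 float32, m along the optical axis (not along the pixel's ray), 0 where there is no reading), "fovy" (degrees; the focal length in pixels is half the picture's height over the tangent of half this angle, whatever the lens; pixels are square), "cx", "cy" (the principal point, pixels), "R" (3x3) and "t" (3): a world point X has camera coordinates R X + t; the wrist camera has in their place "T_tool_cam" (4x4, takes a point from camera to tool coordinates, whose origin is the TCP and whose axes are the flange's). Camera axes: x right, y down, z forward; pixel columns grow to the right and rows downward; lengths in m; the calibration is good to about 2 mm. The wrist camera is an equidistant fisheye: a pixel r from the principal point sees the ray r / f radians off the axis. A picture is of the moment at which its call begins: read the wrist's pose just before it.
- job.close_job(): hands the job in; it is judged then, once.
The state is a dict: "clock": time; "joint_pos": joint angles; "qvel": joint speeds; "tau": joint torques, N m; "tool_pos": TCP position; "orientation": TCP orientation; "force": force on the tool from outside, world axes, zero at the start; "moment": the same for the moment, N m; "opening": finger opening in m; "gripper_force": force on a finger pad.
Only numpy, scipy, OpenCV 4.12 (cv2) and the standard library are available. Lean on these libraries where they do the work, as an engineer would, in place of code of your own. Each camera call takes 0.05 s, during which the arm holds its last target. There are 200 camera calls.

## Working session

There is one attempt and no reset: what is moved stays moved. The work goes in short steps, Python scripts to look and compute and a tool call to move; the robot and the scene stay as the last step left them, time stands still between calls to the robot, and variables do not carry over. Pictures are saved under pics/ and viewed, at most 14 in all, crops included, and the job is handed in when it is done.

```bash
mkdir -p pics; cat > h.py <<'E'
import numpy as np, cv2
from plant import status, optics
def pts(s):
    f=240/np.tan(np.radians(s["fovy"])/2); z=s["z_map"]
    v,u=np.mgrid[0:480,0:640]
    c=np.stack([(u-s["cx"])/f*z,(v-s["cy"])/f*z,z],-1)
    w=(c-s["t"])@s["R"]
    w[z==0]=np.nan
    return w
E
python3 - <<'E'
from h import *
o=status.get_obs(); print(o)
for n in ["scene","side"]:
    s=optics.snapshot(n); np.savez(f"{n}.npz",**s); cv2.imwrite(f"pics/{n}0.png",s["frame"][:,:,::-1])
    print(n,s["fovy"],-s["R"].T@s["t"])
E
```

```text
{'clock': 0.0, 'joint_pos': array([ 9.02468278e+01,  2.05930777e+01,  6.32383852e-01, -1.85152558e-02,
       -7.01352814e+01, -1.65092711e+01]), 'qvel': array([0.04229968, 0.07609748, 0.06543396, 0.0401282 , 0.06382187,
       0.01114617]), 'tau': array([-2.94898982e-04, -5.82719994e+01,  2.93051541e+01,  6.99695393e+00,
        6.97085430e-03, -1.56166111e-04]), 'tool_pos': array([0.1889048 , 0.64755734, 0.2505986 ]), 'orientation': array([ 1.79903035e+02, -1.05880667e-02, -1.62687405e+01]), 'force': array([ 0.35883414,  0.10890754, -0.09424475]), 'moment': array([ 0.0114248 , -0.03014887, -0.04978663]), 'gripper_force': 0.0, 'opening': 0.0877162332851942}
scene 42.679077402116434 [ 1.09282964 -0.60069336  1.40710679]
side 57.334001985695856 [ 0.44190549 -0.73182089  0.78042416]
```

View pics/scene0.png

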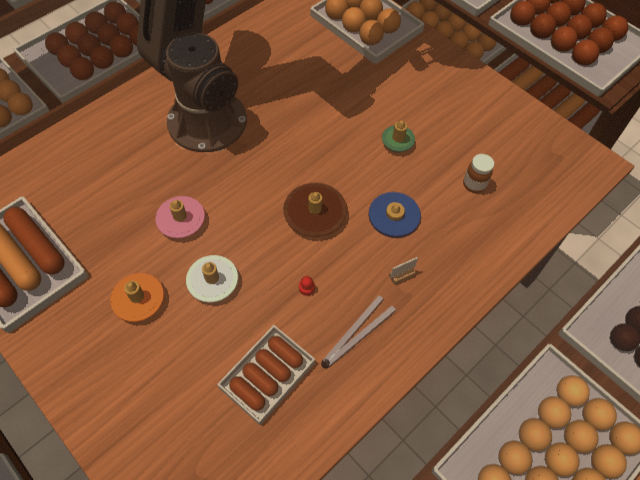

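View pics/side0.png

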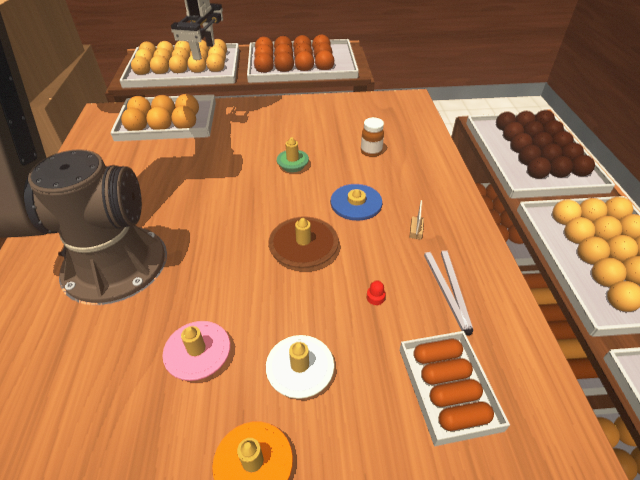

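The scene picture shows the blue base (395,214), brown tray (315,208), white tray (212,277), green tray (399,138), knob (306,286), jar (479,172), card (404,270), tongs (355,335) and rolls (266,375). The side picture agrees.

```bash
python3 - <<'E'
from h import *
from scipy.optimize import least_squares
S={"scene":dict(base=(395,214),large=(315,208),white=(212,277),green=(399,138),knob=(306,286),jar=(479,172),card=(404,270),pink=(180,217)),
"side":dict(base=(357,202),large=(304,243),white=(300,366),green=(293,160),knob=(376,293),jar=(372,138),card=(417,228),pink=(197,351))}
R=dict(base=.07,large=.085,white=.065,green=.048)
for n in S:
    s=dict(np.load(n+".npz")); w=pts(s)
    t=w[(np.abs(w[...,2])<.012)]; print(n,"table z",np.median(t[:,2]))
    for k,(u,v) in S[n].items():
        p=w[max(v-70,0):v+70,max(u-70,0):u+70].reshape(-1,3); c0=w[v,u,:2]
        r=R.get(k,.045)
        for i in range(3):
            q=p[np.linalg.norm(p[:,:2]-c0,axis=1)<r+.012]
            if k in R:
                lo,hi=(.010,.018) if k=="base" else (.021,.031)
                q=q[(q[:,2]>lo)&(q[:,2]<hi)]
            else: q=q[q[:,2]>.012]
            c,rr=cv2.minEnclosingCircle(q[:,:2].astype(np.float32)); c0=np.array(c)
        # column top: upper points
        a=p[np.linalg.norm(p[:,:2]-c0,axis=1)<.03]; zt=np.nanmax(a[:,2])
        a=a[a[:,2]>zt-.012]
        print(k,np.round(c,4),"r",round(rr,4),"zmed",np.round(np.median(q[:,2]),4),"ztop",zt.round(4),"tip",a[:,:2].mean(0).round(4),"reach",np.hypot(*c).round(3))
E
```

```text
scene table z 0.0016046609814859844
base [0.6035 0.1671] r 0.0723 zmed 0.0147 ztop 0.0522 tip [0.6054 0.1649] reach 0.626
large [0.4532 0.0137] r 0.0872 zmed 0.0272 ztop 0.1002 tip [0.4559 0.012 ] reach 0.453
white [ 0.4287 -0.3158] r 0.0666 zmed 0.027 ztop 0.1019 tip [ 0.4323 -0.3148] reach 0.532
green [0.4394 0.3553] r 0.0499 zmed 0.0275 ztop 0.1002 tip [0.4402 0.3511] reach 0.565
knob [ 0.6032 -0.1543] r 0.0208 zmed 0.0385 ztop 0.058 tip [ 0.6045 -0.1547] reach 0.623
jar [0.6834 0.4066] r 0.0355 zmed 0.078 ztop 0.1099 tip [0.6846 0.4066] reach 0.795
card [0.7406 0.0492] r 0.0357 zmed 0.033 ztop 0.0791 tip [0.7416 0.0489] reach 0.742
pink [ 0.244 -0.27 ] r 0.0567 zmed 0.0288 ztop 0.0983 tip [ 0.2344 -0.2669] reach 0.364
side table z 0.0003799975463105607
base [0.6051 0.1652] r 0.0717 zmed 0.0146 ztop 0.0489 tip [0.6045 0.1623] reach 0.627
large [0.4546 0.0133] r 0.0861 zmed 0.0267 ztop 0.0948 tip [0.4554 0.0088] reach 0.455
white [ 0.4314 -0.3162] r 0.066 zmed 0.0265 ztop 0.0965 tip [ 0.4322 -0.319 ] reach 0.535
green [0.4397 0.3529] r 0.0497 zmed 0.0266 ztop 0.0947 tip [0.4407 0.35  ] reach 0.564
knob [ 0.6046 -0.1554] r 0.0201 zmed 0.034 ztop 0.0552 tip [ 0.6042 -0.1575] reach 0.624
jar [0.683  0.4055] r 0.035 zmed 0.0691 ztop 0.1041 tip [0.6835 0.4021] reach 0.794
card [0.7487 0.0181] r 0.056 zmed 0.0231 ztop 0.0755 tip [0.7367 0.029 ] reach 0.749
pink [ 0.2397 -0.2827] r 0.0569 zmed 0.0267 ztop 0.0959 tip [ 0.2339 -0.2696] reach 0.371
```

The manual's scale: shifts go in shares of 0.6 m and turns go in shares of 180 degrees. Converting my numbers, 0.534 m / 0.6 = 0.89, 0.432 m / 0.6 = 0.72, -16.27 degrees / 180 = -0.0904.

Call:
pendant(rows=[{"pos":[0.72,0.89,0.0833],"turn":-0.0904,"aperture":0.088},{"pos":[0.72,0.89,0.0833],"turn":-0.0904,"aperture":0.088},{"pos":[0.72,0.89,0.0833],"turn":-0.0904,"aperture":0.088},{"pos":[0.72,0.89,0.0833],"turn":-0.0904,"aperture":0.088},{"pos":[0.72,0.89,0.0833],"turn":-0.0904,"aperture":0.088},{"pos":[0.72,0.89,0.0833],"turn":-0.0904,"aperture":0.088},{"pos":[0.72,0.89,0.0833],"turn":-0.0904,"aperture":0.088},{"pos":[0.72,0.89,0.0833],"turn":-0.0904,"aperture":0.088}])

```text
clock: 1.1
tool_pos: [0.3818, 0.186, 0.2153]
orientation: [-180.0, -0.0, 0.0]
force: [0.7, 0.7, -0.2]
opening: 0.0875
gripper_force: 0.0
```

To row units: 0.1725 m / 0.6 = 0.2875, 0.072 m / 0.6 = 0.12.

Call:
pendant(rows=[{"pos":[0.12,0.2875,0.025],"aperture":0.088},{"pos":[0.12,0.2875,0.025],"aperture":0.088},{"pos":[0.12,0.2875,0.025],"aperture":0.088},{"pos":[0.12,0.2875,0.025],"aperture":0.088},{"pos":[0.12,0.2875,0.025],"aperture":0.088}])

```text
clock: 1.72
tool_pos: [0.4533, 0.015, 0.2]
orientation: [180.0, 0.0, -0.1]
force: [-0.2, -0.1, -0.0]
opening: 0.0878
gripper_force: 0.0
```

```bash
python3 - <<'E'
from h import *
o=status.get_obs(); s=optics.snapshot("wrist"); np.savez("w1.npz",**s,tp=o["tool_pos"]); print(o["tool_pos"],o["orientation"],o["joint_pos"],s["T_tool_cam"].round(3),s["fovy"])
cv2.imwrite("pics/w1.png",s["frame"][:,:,::-1])
E
```

```text
[0.45334812 0.01503489 0.19998496] [ 1.79992195e+02  3.80511323e-02 -9.46022188e-02] [ 2.69047474e+01  1.81332269e+00 -3.03862218e+01 -1.21905541e-02
 -5.78379035e+01  6.30071456e+01] [[ 0.    -0.968 -0.249  0.067]
 [ 1.     0.    -0.     0.   ]
 [ 0.    -0.249  0.968 -0.133]
 [ 0.     0.     0.     1.   ]] 65.70646984690485
```

View pics/w1.png

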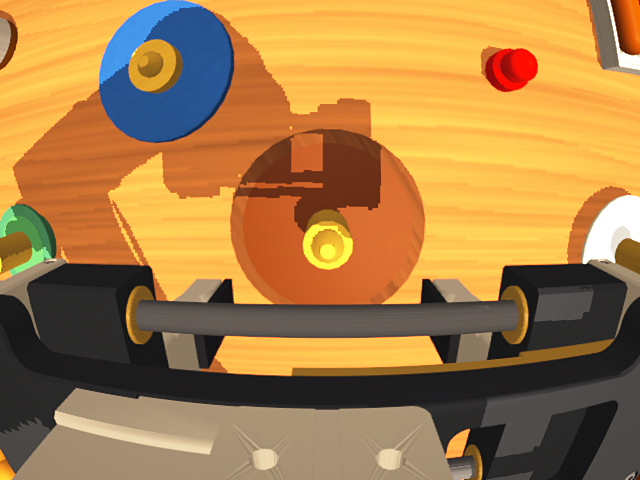

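The wrist view shows the brown tray's spigot at (327,245) between the open fingers, and the base spigot at (150,65). I'll cross-check both positions with the wrist depth.

```bash
cat >> h.py <<'E'
from scipy.spatial.transform import Rotation
def wpts(s,o):
    f=240/np.tan(np.radians(s["fovy"])/2); z=s["z_map"]
    v,u=np.mgrid[0:480,0:640]; dx=u-s["cx"]; dy=v-s["cy"]; r=np.hypot(dx,dy)+1e-9; th=r/f
    k=np.tan(th)/r*z
    c=np.stack([dx*k,dy*k,z],-1); T=s["T_tool_cam"]
    c=c@T[:3,:3].T+T[:3,3]
    w=c@Rotation.from_euler("xyz",o["orientation"],degrees=True).as_matrix().T+o["tool_pos"]
    w[(z==0)|(th>1.4)]=np.nan
    return w
def circ(p,lo,hi,c0,rmax):
    for i in range(3):
        q=p[(p[...,2]>lo)&(p[...,2]<hi)&(np.hypot(p[...,0]-c0[0],p[...,1]-c0[1])<rmax)]
        c,r=cv2.minEnclosingCircle(q[:,:2].astype(np.float32)); c0=c
    return np.round([*c,r,len(q)],4)
E
python3 - <<'E'
from h import *
s=dict(np.load("w1.npz")); o=dict(tool_pos=s["tp"],orientation=[180,0.04,-.09]); w=wpts(s,o)
print(w[150,450],w[245,327],w[65,150])
print("plate",circ(w,.018,.031,(.454,.0135),.095),"colflat",circ(w,.072,.085,(.454,.0135),.03),"tip",circ(w,.085,.1,(.454,.0135),.03))
print("base disc",circ(w,.009,.019,(.6045,.166),.082),"flat",circ(w,.026,.034,(.6045,.166),.035),"tip",circ(w,.037,.06,(.6045,.166),.03))
print("knob",circ(w,.01,.07,(.604,-.155),.035))
E
```

```text
[ 0.52368075 -0.09922814 -0.0026157 ] [0.45836641 0.01471593 0.0943084 ] [0.5993919  0.1609441  0.04476125]
plate [4.5410e-01 1.4500e-02 8.5000e-02 2.5678e+04] colflat [4.542e-01 1.440e-02 1.830e-02 1.258e+03] tip [4.537e-01 1.480e-02 1.100e-02 6.580e+02]
base disc [6.0430e-01 1.6760e-01 7.0700e-02 1.2638e+04] flat [6.037e-01 1.677e-01 2.490e-02 1.517e+03] tip [6.034e-01 1.665e-01 1.080e-02 3.550e+02]
knob [ 6.038e-01 -1.522e-01  2.040e-02  1.637e+03]
```

To row units: 0.137 m / 0.6 = 0.2283, 0.0007 m / 0.6 = 0.0012.

Call:
pendant(rows=[{"pos":[0.0012,0.0008,0.0833],"aperture":0.088},{"pos":[0.0012,0.0008,0.1667],"aperture":0.088},{"pos":[0.0012,0.0008,0.2283],"aperture":0.088},{"pos":[0.0012,0.0008,0.2283],"aperture":0.088},{"pos":[0.0012,0.0008,0.2283],"aperture":0.03},{"pos":[0.0012,0.0008,0.2283],"aperture":0.03},{"pos":[0.0012,0.0008,0.2283],"aperture":0.03},{"pos":[0.0012,0.0008,0.2283],"aperture":0.03}])

```text
clock: 2.78
tool_pos: [0.4546, 0.0151, 0.0639]
orientation: [-180.0, -0.1, 0.0]
force: [0.3, -0.3, -0.4]
opening: 0.0533
gripper_force: 0.0
```

Call:
pendant(rows=[{"aperture":0.03},{"aperture":0.03},{"pos":[0,0,-0.0167],"aperture":0.03},{"pos":[0,0,-0.05],"aperture":0.03},{"pos":[0,0,-0.1],"aperture":0.03},{"pos":[0,0,-0.1667],"aperture":0.03},{"pos":[0,0,-0.1667],"aperture":0.03}])

```text
clock: 3.65
tool_pos: [0.4558, 0.0156, 0.1662]
orientation: [-179.9, -0.3, 0.0]
force: [0.0, -0.0, -5.3]
opening: 0.0355
gripper_force: 30.0
```

To row units: -0.1525 m / 0.6 = -0.2542, 0.15 m / 0.6 = 0.25.

Call:
pendant(rows=[{"pos":[0.05,-0.05,0],"aperture":0.03},{"pos":[0.1167,-0.1167,0],"aperture":0.03},{"pos":[0.1833,-0.1833,0],"aperture":0.03},{"pos":[0.2333,-0.2333,0],"aperture":0.03},{"pos":[0.25,-0.2542,0],"aperture":0.03},{"pos":[0.25,-0.2542,0],"aperture":0.03},{"pos":[0.25,-0.2542,0],"aperture":0.03},{"pos":[0.25,-0.2542,0],"aperture":0.03}])

```text
clock: 4.65
tool_pos: [0.6035, 0.1667, 0.1634]
orientation: [180.0, 0.0, -0.0]
force: [0.6, -0.4, -3.7]
opening: 0.036
gripper_force: 30.0
```

```bash
python3 - <<'E'
from h import *
o=status.get_obs(); print(o["tool_pos"],o["orientation"],o["opening"])
for n in ["scene","side"]:
    s=optics.snapshot(n); w=pts(s); g=o["tool_pos"]; z=g[2]-.063
    print(n,circ(w,z+.02,z+.03,g[:2],.095))
E
```

```text
[0.60353516 0.16667508 0.16337281] [ 1.79997447e+02  1.98696975e-02 -2.37129950e-02] 0.036008908343077135
scene [6.035e-01 1.651e-01 8.630e-02 1.411e+03]
side [6.026e-01 1.646e-01 8.620e-02 1.702e+03]
```

To row units: 0.069 m / 0.6 = 0.115, -0.001 m / 0.6 = -0.0017.

Call:
pendant(rows=[{"pos":[0.0017,-0.0017,0.0333],"aperture":0.03},{"pos":[0.0017,-0.0017,0.0667],"aperture":0.03},{"pos":[0.0017,-0.0017,0.0833],"aperture":0.03},{"pos":[0.0017,-0.0017,0.095],"aperture":0.03},{"pos":[0.0017,-0.0017,0.1033],"aperture":0.03},{"pos":[0.0017,-0.0017,0.11],"aperture":0.03},{"pos":[0.0017,-0.0017,0.115],"aperture":0.03},{"pos":[0.0017,-0.0017,0.115],"aperture":0.03}])

```text
clock: 5.75
tool_pos: [0.6052, 0.1685, 0.0941]
orientation: [180.0, 0.0, 0.0]
force: [1.0, 0.1, -4.5]
opening: 0.0357
gripper_force: 30.0
```

Going in freely. Press the last bit, then release and lift.

To row units: -0.09 m / 0.6 = -0.15, -0.04 m / 0.6 = -0.0667.

Call:
pendant(rows=[{"pos":[0,0,0.0017],"aperture":0.03},{"pos":[0,0,0.0025],"aperture":0.03},{"pos":[0,0,0.0025],"aperture":0.088},{"pos":[0,0,0.0025],"aperture":0.088},{"pos":[0,0,0.0025],"aperture":0.088},{"pos":[0,0,0.0025],"aperture":0.088},{"pos":[0,0,-0.0667],"aperture":0.088},{"pos":[0,0,-0.15],"aperture":0.088}])

```text
clock: 6.75
tool_pos: [0.6047, 0.1681, 0.1842]
orientation: [179.9, 0.1, 0.0]
force: [0.9, 0.5, 0.7]
opening: 0.0862
gripper_force: 0.0
```

Call:
pendant(rows=[{"pos":[0,0,-0.0833],"aperture":0.088},{"pos":[0,0,-0.0833],"aperture":0.088}])

```text
clock: 7.0
tool_pos: [0.6074, 0.1694, 0.2394]
orientation: [-179.8, -0.4, 0.0]
force: [-0.1, -0.3, -0.7]
opening: 0.0878
gripper_force: 0.0
```

```bash
python3 - <<'E'
from h import *
o=status.get_obs(); print(o["tool_pos"])
for n in ["scene","side"]:
    s=optics.snapshot(n); w=pts(s)
    print(n,circ(w,.05,.062,(.604,.167),.095), np.nanmedian(w[(np.hypot(w[...,0]-.604,w[...,1]-.167)<.07)&(w[...,2]<.075)][:,2]))
s=optics.snapshot("wrist"); w=wpts(s,o); print("wrist plate",circ(w,.045,.064,(.604,.167),.095),"flat",circ(w,.102,.114,(.604,.167),.03))
E
```

```text
[0.60740497 0.16939144 0.23939445]
scene [6.040e-01 1.675e-01 8.680e-02 2.231e+03] 0.05750103659210331
side [6.054e-01 1.672e-01 8.670e-02 1.840e+03] 0.0565686350660166
wrist plate [6.0870e-01 1.6970e-01 8.5200e-02 2.5051e+04] flat [6.084e-01 1.698e-01 1.820e-02 1.046e+03]
```

To row units: 0.484 m / 0.6 = 0.8067, -0.175 m / 0.6 = -0.2917.

Call:
pendant(rows=[{"pos":[-0.2917,0.8067,0.0667],"aperture":0.088},{"pos":[-0.2917,0.8067,0.0667],"aperture":0.088},{"pos":[-0.2917,0.8067,0.0667],"aperture":0.088},{"pos":[-0.2917,0.8067,0.0667],"aperture":0.088},{"pos":[-0.2917,0.8067,0.0667],"aperture":0.088},{"pos":[-0.2917,0.8067,0.0667],"aperture":0.088},{"pos":[-0.2917,0.8067,0.0667],"aperture":0.088},{"pos":[-0.2917,0.8067,0.0667],"aperture":0.088}])

```text
clock: 8.15
tool_pos: [0.4343, -0.3018, 0.1942]
orientation: [-180.0, 0.1, 0.0]
force: [1.0, 0.2, 1.4]
opening: 0.0876
gripper_force: 0.0
```

Call:
pendant(rows=[{"aperture":0.088}])

```text
clock: 8.28
tool_pos: [0.4329, -0.3033, 0.1934]
orientation: [-179.9, 0.2, -0.3]
force: [-0.0, 0.8, -0.3]
opening: 0.0875
gripper_force: 0.0
```

To row units: 0.0125 m / 0.6 = 0.0208, -0.003 m / 0.6 = -0.005.

Call:
pendant(rows=[{"pos":[-0.005,0.0208,0],"aperture":0.088},{"pos":[-0.005,0.0208,0],"aperture":0.088},{"pos":[-0.005,0.0208,0],"aperture":0.088}])

```text
clock: 8.65
tool_pos: [0.4333, -0.312, 0.1954]
orientation: [-180.0, 0.0, 0.1]
force: [-0.4, 0.9, 0.1]
opening: 0.0875
gripper_force: 0.0
```

```bash
python3 - <<'E'
from h import *
o=status.get_obs(); print(o["tool_pos"],o["joint_pos"])
s=optics.snapshot("wrist"); w=wpts(s,o); print("wrist plate",circ(w,.018,.031,(.430,-.316),.075),"flat",circ(w,.072,.085,(.43,-.316),.03))
E
```

```text
[ 0.43329094 -0.31204759  0.19543721] [-1.47121980e+01  9.90908753e+00 -2.16930162e+01 -4.48428848e-03
 -5.84038387e+01  1.04798445e+02]
wrist plate [ 4.3050e-01 -3.1510e-01  6.5300e-02  1.5224e+04] flat [ 4.306e-01 -3.151e-01  1.820e-02  1.318e+03]
```

To row units: 0.132 m / 0.6 = 0.22, 0.1 m / 0.6 = 0.1667.

Call:
pendant(rows=[{"pos":[-0.0042,0.005,0.0833],"aperture":0.088},{"pos":[-0.0042,0.005,0.1667],"aperture":0.088},{"pos":[-0.0042,0.005,0.22],"aperture":0.088},{"pos":[-0.0042,0.005,0.22],"aperture":0.088},{"pos":[-0.0042,0.005,0.22],"aperture":0.03},{"pos":[-0.0042,0.005,0.22],"aperture":0.03},{"pos":[-0.0042,0.005,0.22],"aperture":0.03},{"pos":[-0.0042,0.005,0.22],"aperture":0.03}])

```text
clock: 9.7
tool_pos: [0.4306, -0.3159, 0.0642]
orientation: [180.0, -0.1, 0.0]
force: [0.4, 0.0, 0.4]
opening: 0.053
gripper_force: 0.0
```

Call:
pendant(rows=[{"aperture":0.03},{"aperture":0.03},{"aperture":0.03}])

```text
clock: 10.07
tool_pos: [0.4303, -0.3158, 0.0636]
orientation: [-180.0, 0.0, 0.0]
force: [-0.0, 1.5, 1.6]
opening: 0.0355
gripper_force: 30.0
```

Call:
pendant(rows=[{"pos":[0,0,-0.05],"aperture":0.03},{"pos":[0,0,-0.1333],"aperture":0.03},{"pos":[0,0,-0.2167],"aperture":0.03},{"pos":[0,0,-0.2667],"aperture":0.03},{"pos":[0,0,-0.2667],"aperture":0.03}])

```text
clock: 10.7
tool_pos: [0.4312, -0.3161, 0.2256]
orientation: [179.9, -0.2, 0.0]
force: [-0.2, -0.1, -3.3]
opening: 0.0357
gripper_force: 30.0
```

To row units: -0.416 m / 0.6 = -0.6933, -0.375 m / 0.6 = -0.625.

Call:
pendant(rows=[{"pos":[0.0167,-0.0467,0],"aperture":0.03},{"pos":[0.05,-0.1383,0],"aperture":0.03},{"pos":[0.085,-0.2367,0],"aperture":0.03},{"pos":[0.12,-0.3333,0],"aperture":0.03},{"pos":[0.155,-0.43,0],"aperture":0.03},{"pos":[0.19,-0.5267,0],"aperture":0.03},{"pos":[0.225,-0.625,0],"aperture":0.03},{"pos":[0.25,-0.6933,0],"aperture":0.03}])

```text
clock: 11.7
tool_pos: [0.5798, 0.1026, 0.2211]
orientation: [179.9, 0.2, 0.1]
force: [0.3, -0.2, -3.0]
opening: 0.035
gripper_force: 30.0
```

Call:
pendant(rows=[{"pos":[0.0233,-0.0667,0],"aperture":0.03},{"pos":[0.04,-0.1117,0],"aperture":0.03},{"pos":[0.04,-0.1117,0],"aperture":0.03},{"pos":[0.04,-0.1117,0],"aperture":0.03},{"pos":[0.04,-0.1117,0],"aperture":0.03}])

```text
clock: 12.32
tool_pos: [0.6039, 0.1662, 0.2233]
orientation: [180.0, 0.0, -0.1]
force: [0.1, -0.0, -2.6]
opening: 0.0354
gripper_force: 30.0
```

```bash
python3 - <<'E'
from h import *
o=status.get_obs(); print(o["tool_pos"],o["orientation"],o["opening"])
for n in ["scene","side"]:
    s=optics.snapshot(n); w=pts(s); g=o["tool_pos"]; z=g[2]-.063
    print(n,circ(w,z+.02,z+.03,g[:2],.075))
cv2.imwrite("pics/side1.png",s["frame"][50:350,150:550,::-1])
E
```

```text
[0.60391754 0.16618398 0.22333766] [ 1.79989249e+02  2.81508317e-02 -5.02777533e-02] 0.03539131157767967
scene [6.022e-01 1.658e-01 6.780e-02 8.390e+02]
side [6.040e-01 1.647e-01 6.640e-02 1.053e+03]
```

View pics/side1.png

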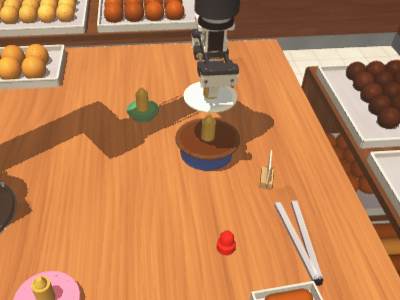

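The white tray hangs level at (210,95), over the brown tray seated on the base at (208,145). Lower it.

Call:
pendant(rows=[{"pos":[0.0022,-0.003,0.0167],"aperture":0.03},{"pos":[0.0022,-0.003,0.0417],"aperture":0.03},{"pos":[0.0022,-0.003,0.0567],"aperture":0.03},{"pos":[0.0022,-0.003,0.0667],"aperture":0.03},{"pos":[0.0022,-0.003,0.075],"aperture":0.03},{"pos":[0.0022,-0.003,0.08],"aperture":0.03},{"pos":[0.0022,-0.003,0.085],"aperture":0.03},{"pos":[0.0022,-0.003,0.085],"aperture":0.03}])

```text
clock: 13.42
tool_pos: [0.6055, 0.169, 0.1724]
orientation: [180.0, 0.0, 0.0]
force: [0.1, 0.1, -2.3]
opening: 0.0355
gripper_force: 30.0
```

Call:
pendant(rows=[{"pos":[0,0,0.0017],"aperture":0.03},{"pos":[0,0,0.0025],"aperture":0.03}])

```text
clock: 13.68
tool_pos: [0.6058, 0.1691, 0.1716]
orientation: [-180.0, -0.0, 0.0]
force: [-1.2, 0.6, 2.7]
opening: 0.0355
gripper_force: 30.0
```

Contact at full depth. Release, lift, and check.

To row units: -0.09 m / 0.6 = -0.15, -0.04 m / 0.6 = -0.0667.

Call:
pendant(rows=[{"aperture":0.088},{"aperture":0.088},{"aperture":0.088},{"aperture":0.088},{"pos":[0,0,-0.0667],"aperture":0.088},{"pos":[0,0,-0.15],"aperture":0.088},{"pos":[0,0,-0.15],"aperture":0.088}])

```text
clock: 14.55
tool_pos: [0.6076, 0.1698, 0.2659]
orientation: [-179.8, -0.4, 0.0]
force: [-0.3, -0.4, -0.2]
opening: 0.0873
gripper_force: 0.0
```

```bash
python3 - <<'E'
from h import *
o=status.get_obs(); print(o["tool_pos"])
for n in ["scene","side"]:
    s=optics.snapshot(n); w=pts(s); g=(.604,.167)
    print(n,circ(w,.129,.140,g,.075), np.nanmedian(w[(np.hypot(w[...,0]-.604,w[...,1]-.167)<.055)&(w[...,2]<.15)&(w[...,2]>.1)][:,2]))
s=optics.snapshot("wrist"); w=wpts(s,o); print("wrist plate",circ(w,.125,.142,(.604,.167),.075),"flat",circ(w,.18,.192,(.604,.167),.03),"green",circ(w,.018,.031,(.4396,.354),.058))
E
```

```text
[0.60762057 0.16976249 0.26590638]
scene [6.059e-01 1.689e-01 6.710e-02 1.237e+03] 0.1360088662367483
side [6.070e-01 1.685e-01 6.690e-02 1.078e+03] 0.13516672965026155
wrist plate [6.0910e-01 1.6980e-01 6.5200e-02 1.8286e+04] flat [6.085e-01 1.699e-01 1.840e-02 1.559e+03] green [4.275e-01 3.169e-01 9.600e-03 2.600e+01]
```

To row units: -0.185 m / 0.6 = -0.3083, -0.166 m / 0.6 = -0.2767.

Call:
pendant(rows=[{"pos":[-0.075,-0.0833,0],"aperture":0.088},{"pos":[-0.15,-0.1667,0],"aperture":0.088},{"pos":[-0.2167,-0.2417,0],"aperture":0.088},{"pos":[-0.2767,-0.3083,0.1083],"aperture":0.088},{"pos":[-0.2767,-0.3083,0.1083],"aperture":0.088},{"pos":[-0.2767,-0.3083,0.1083],"aperture":0.088},{"pos":[-0.2767,-0.3083,0.1083],"aperture":0.088},{"pos":[-0.2767,-0.3083,0.1083],"aperture":0.088}])

```text
clock: 15.7
tool_pos: [0.4403, 0.3537, 0.1966]
orientation: [-180.0, -0.0, -0.0]
force: [0.8, -0.1, 0.6]
opening: 0.0876
gripper_force: 0.0
```

```bash
python3 - <<'E'
from h import *
o=status.get_obs(); print(o["tool_pos"],o["joint_pos"])
s=optics.snapshot("wrist"); w=wpts(s,o); print("wrist plate",circ(w,.018,.031,(.4396,.354),.058),"flat",circ(w,.072,.085,(.4396,.354),.03))
E
```

```text
[0.44028031 0.35367986 0.19662926] [ 5.86358177e+01  1.26595696e+01 -1.79615917e+01  1.19030998e-02
 -5.93243499e+01  3.13135607e+01]
wrist plate [4.392e-01 3.556e-01 4.840e-02 7.359e+03] flat [4.393e-01 3.555e-01 1.820e-02 1.297e+03]
```

To row units: 0.133 m / 0.6 = 0.2217, -0.0015 m / 0.6 = -0.0025.

Call:
pendant(rows=[{"pos":[-0.0017,-0.0025,0.0833],"aperture":0.088},{"pos":[-0.0017,-0.0025,0.1667],"aperture":0.088},{"pos":[-0.0017,-0.0025,0.2217],"aperture":0.088},{"pos":[-0.0017,-0.0025,0.2217],"aperture":0.088},{"pos":[-0.0017,-0.0025,0.2217],"aperture":0.03},{"pos":[-0.0017,-0.0025,0.2217],"aperture":0.03},{"pos":[-0.0017,-0.0025,0.2217],"aperture":0.03},{"pos":[-0.0017,-0.0025,0.2217],"aperture":0.03}])

```text
clock: 16.75
tool_pos: [0.4387, 0.3558, 0.0637]
orientation: [-179.9, -0.0, 0.0]
force: [-0.4, 0.6, -0.8]
opening: 0.053
gripper_force: 0.0
```

Call:
pendant(rows=[{"aperture":0.03},{"aperture":0.03},{"aperture":0.03}])

```text
clock: 17.12
tool_pos: [0.4385, 0.3556, 0.0631]
orientation: [-180.0, -0.0, 0.0]
force: [-0.8, 0.1, 2.6]
opening: 0.0357
gripper_force: 30.0
```

Call:
pendant(rows=[{"pos":[0,0,-0.05],"aperture":0.03},{"pos":[0,0,-0.1333],"aperture":0.03},{"pos":[0,0,-0.2333],"aperture":0.03},{"pos":[0,0,-0.3333],"aperture":0.03},{"pos":[0,0,-0.3917],"aperture":0.03},{"pos":[0,0,-0.3917],"aperture":0.03},{"pos":[0,0,-0.3917],"aperture":0.03}])

```text
clock: 18.0
tool_pos: [0.4379, 0.355, 0.2967]
orientation: [179.9, 0.1, -0.0]
force: [-0.1, -0.3, -2.7]
opening: 0.0356
gripper_force: 30.0
```

To row units: 0.186 m / 0.6 = 0.31, 0.168 m / 0.6 = 0.28.

Call:
pendant(rows=[{"pos":[0.0333,0.0367,0],"aperture":0.03},{"pos":[0.0917,0.1017,0],"aperture":0.03},{"pos":[0.15,0.1667,0],"aperture":0.03},{"pos":[0.2083,0.23,0],"aperture":0.03},{"pos":[0.2583,0.2867,0],"aperture":0.03},{"pos":[0.28,0.31,0],"aperture":0.03},{"pos":[0.28,0.31,0],"aperture":0.03},{"pos":[0.28,0.31,0],"aperture":0.03}])

```text
clock: 19.0
tool_pos: [0.6059, 0.17, 0.2971]
orientation: [180.0, 0.1, 0.0]
force: [-0.9, -0.8, -1.5]
opening: 0.0352
gripper_force: 30.0
```

Call:
pendant(rows=[{"aperture":0.03},{"aperture":0.03}])

```text
clock: 19.25
tool_pos: [0.6061, 0.1703, 0.2982]
orientation: [-180.0, -0.0, 0.1]
force: [-0.2, -0.3, -0.9]
opening: 0.0355
gripper_force: 30.0
```

```bash
python3 - <<'E'
from h import *
o=status.get_obs(); print(o["tool_pos"],o["orientation"],o["opening"])
for n in ["scene","side"]:
    s=optics.snapshot(n); w=pts(s); g=o["tool_pos"]; z=g[2]-.063
    print(n,circ(w,z+.02,z+.03,g[:2],.058),circ(w,.129,.140,(.606,.168),.075))
E
```

```text
[0.60608926 0.17031597 0.29824897] [-1.79982611e+02 -1.42936939e-02  8.18016418e-02] 0.035461303073366285
scene [6.088e-01 1.695e-01 4.890e-02 4.160e+02] [6.045e-01 1.677e-01 6.710e-02 1.274e+03]
side [6.078e-01 1.673e-01 4.890e-02 5.850e+02] [6.081e-01 1.672e-01 6.700e-02 1.076e+03]
```

To row units: 0.048 m / 0.6 = 0.08, 0.001 m / 0.6 = 0.0017.

Call:
pendant(rows=[{"pos":[-0.0008,0.0017,0.0167],"aperture":0.03},{"pos":[-0.0008,0.0017,0.0417],"aperture":0.03},{"pos":[-0.0008,0.0017,0.0567],"aperture":0.03},{"pos":[-0.0008,0.0017,0.065],"aperture":0.03},{"pos":[-0.0008,0.0017,0.0717],"aperture":0.03},{"pos":[-0.0008,0.0017,0.0767],"aperture":0.03},{"pos":[-0.0008,0.0017,0.08],"aperture":0.03},{"pos":[-0.0008,0.0017,0.08],"aperture":0.03}])

```text
clock: 20.35
tool_pos: [0.6061, 0.1685, 0.25]
orientation: [-180.0, -0.0, 0.0]
force: [-0.8, 0.7, -1.9]
opening: 0.0358
gripper_force: 30.0
```

Call:
pendant(rows=[{"pos":[0,0,0.0017],"aperture":0.03},{"pos":[0,0,0.0025],"aperture":0.03}])

```text
clock: 20.6
tool_pos: [0.6063, 0.1686, 0.2491]
orientation: [-180.0, -0.0, 0.0]
force: [-1.2, 0.6, 1.2]
opening: 0.0355
gripper_force: 30.0
```

To row units: -0.08 m / 0.6 = -0.1333, -0.04 m / 0.6 = -0.0667.

Call:
pendant(rows=[{"aperture":0.088},{"aperture":0.088},{"aperture":0.088},{"aperture":0.088},{"pos":[0,0,-0.0667],"aperture":0.088},{"pos":[0,0,-0.1333],"aperture":0.088},{"pos":[0,0,-0.1333],"aperture":0.088}])

```text
clock: 21.48
tool_pos: [0.6075, 0.1689, 0.3325]
orientation: [-179.9, -0.3, 0.0]
force: [-0.4, 1.1, -0.0]
opening: 0.0876
gripper_force: 0.0
```

```bash
python3 - <<'E'
from h import *
o=status.get_obs(); print(o["tool_pos"],o["orientation"])
for n in ["scene","side"]:
    s=optics.snapshot(n); w=pts(s); g=(.606,.168)
    print(n,circ(w,.207,.218,g,.058), np.nanmedian(w[(np.hypot(w[...,0]-.606,w[...,1]-.168)<.045)&(w[...,2]<.23)&(w[...,2]>.19)][:,2]))
s=optics.snapshot("wrist"); w=wpts(s,o); print("wrist plate",circ(w,.2,.22,g,.058),"flat",circ(w,.258,.27,g,.03),"knob",circ(w,.01,.07,(.604,-.154),.035))
E
```

```text
[0.60747621 0.16891655 0.33249054] [-1.79852189e+02 -3.44604161e-01  1.79517057e-02]
scene [6.077e-01 1.671e-01 4.950e-02 6.740e+02] 0.21395632947236698
side [6.079e-01 1.661e-01 4.890e-02 5.800e+02] 0.212844518676095
wrist plate [6.091e-01 1.691e-01 4.810e-02 9.930e+03] flat [6.090e-01 1.692e-01 1.830e-02 1.733e+03] knob [ 6.075e-01 -1.511e-01  2.060e-02  7.540e+02]
```

To row units: 0.323 m / 0.6 = 0.5383, 0.28 m / 0.6 = 0.4667.

Call:
pendant(rows=[{"pos":[0,0.1,0],"aperture":0.088},{"pos":[0,0.2,0],"aperture":0.088},{"pos":[-0.0033,0.3,0.05],"aperture":0.088},{"pos":[-0.0033,0.3833,0.1167],"aperture":0.088},{"pos":[-0.0033,0.4667,0.1833],"aperture":0.088},{"pos":[-0.0033,0.5383,0.25],"aperture":0.088},{"pos":[-0.0033,0.5383,0.25],"aperture":0.088},{"pos":[-0.0033,0.5383,0.25],"aperture":0.088}])

```text
clock: 22.62
tool_pos: [0.6038, -0.1548, 0.1776]
orientation: [180.0, 0.1, -0.0]
force: [0.9, -0.1, 0.8]
opening: 0.0875
gripper_force: 0.0
```

Call:
pendant(rows=[{"aperture":0.088},{"aperture":0.088}])

```text
clock: 22.88
tool_pos: [0.6048, -0.1535, 0.1797]
orientation: [-180.0, -0.1, 0.1]
force: [-0.2, 0.8, -0.6]
opening: 0.0877
gripper_force: 0.0
```

```bash
python3 - <<'E'
from h import *
o=status.get_obs(); print(o["tool_pos"],o["joint_pos"])
s=optics.snapshot("wrist"); w=wpts(s,o); g=(.604,-.154)
for a,b in [(.005,.021),(.015,.03),(.024,.042),(.04,.06)]: print(a,b,circ(w,a,b,g,.035))
v=w[np.hypot(w[...,0]-.604,w[...,1]+.154)<.035]; print(np.nanmax(v[:,2]))
cv2.imwrite("pics/w2.png",s["frame"][:,:,::-1])
E
```

```text
[ 0.60477388 -0.15346308  0.17967522] [ 3.66676089e+00  1.87895203e+01 -1.17597778e+01  4.95314098e-03
 -5.93381726e+01  8.64284667e+01]
0.005 0.021 [ 6.041e-01 -1.531e-01  2.020e-02  3.720e+02]
0.015 0.03 [ 6.040e-01 -1.531e-01  2.020e-02  6.340e+02]
0.024 0.042 [ 6.045e-01 -1.534e-01  1.590e-02  2.030e+02]
0.04 0.06 [ 6.039e-01 -1.531e-01  1.540e-02  1.185e+03]
0.27251517540688464
```

View pics/w2.png

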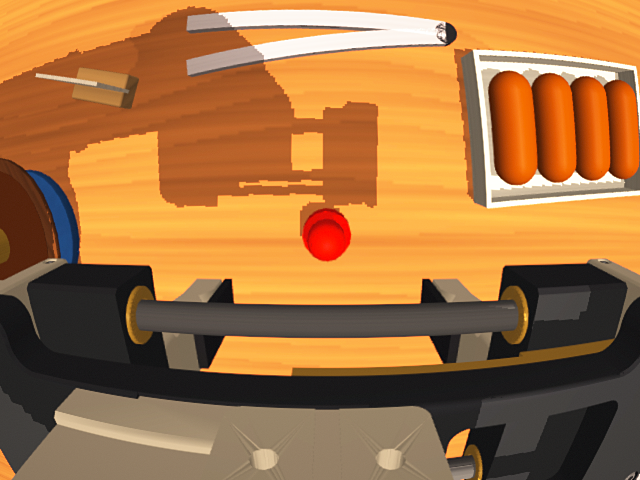

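The knob sits at (327,235), centred between the fingers; card, tongs and rolls are well clear.

To row units: 0.131 m / 0.6 = 0.2183, 0.12 m / 0.6 = 0.2.

Call:
pendant(rows=[{"pos":[-0.0008,0.0005,0.0833],"aperture":0.088},{"pos":[-0.0008,0.0005,0.15],"aperture":0.088},{"pos":[-0.0008,0.0005,0.2],"aperture":0.088},{"pos":[-0.0008,0.0005,0.2183],"aperture":0.088},{"pos":[-0.0008,0.0005,0.2183],"aperture":0.088},{"pos":[-0.0008,0.0005,0.2183],"aperture":0.024},{"pos":[-0.0008,0.0005,0.2183],"aperture":0.024},{"pos":[-0.0008,0.0005,0.2183],"aperture":0.024}])

```text
clock: 23.92
tool_pos: [0.604, -0.1548, 0.0484]
orientation: [-180.0, -0.1, 0.0]
force: [1.0, 0.2, -0.2]
opening: 0.0632
gripper_force: 0.0
```

Call:
pendant(rows=[{"aperture":0.024},{"aperture":0.024},{"aperture":0.024},{"aperture":0.024}])

```text
clock: 24.42
tool_pos: [0.6037, -0.1548, 0.0477]
orientation: [180.0, -0.0, 0.0]
force: [-0.3, 1.5, 3.3]
opening: 0.0294
gripper_force: 28.2
```

Call:
pendant(rows=[{"pos":[0,0,-0.05],"aperture":0.024},{"pos":[0,0,-0.1333],"aperture":0.024},{"pos":[0,0,-0.2333],"aperture":0.024},{"pos":[0,0,-0.3333],"aperture":0.024},{"pos":[0,0,-0.4167],"aperture":0.024},{"pos":[0,0,-0.4583],"aperture":0.024},{"pos":[0,0,-0.4583],"aperture":0.024},{"pos":[0,0,-0.4583],"aperture":0.024}])

```text
clock: 25.42
tool_pos: [0.603, -0.1546, 0.321]
orientation: [-180.0, 0.1, -0.0]
force: [-0.2, 0.1, -0.6]
opening: 0.0293
gripper_force: 27.8
```

To row units: -0.323 m / 0.6 = -0.5383, -0.035 m / 0.6 = -0.0583.

Call:
pendant(rows=[{"pos":[0,0,-0.0583],"aperture":0.024},{"pos":[0,-0.05,-0.0583],"aperture":0.024},{"pos":[0,-0.1333,-0.0583],"aperture":0.024},{"pos":[0,-0.2333,-0.0583],"aperture":0.024},{"pos":[0.005,-0.3333,-0.0583],"aperture":0.024},{"pos":[0.005,-0.4333,-0.0583],"aperture":0.024},{"pos":[0.005,-0.5083,-0.0583],"aperture":0.024},{"pos":[0.005,-0.5383,-0.0583],"aperture":0.024}])

```text
clock: 26.42
tool_pos: [0.6059, 0.1706, 0.3551]
orientation: [179.9, 0.2, 0.1]
force: [-0.3, 0.2, -1.4]
opening: 0.0295
gripper_force: 27.8
```

Call:
pendant(rows=[{"aperture":0.024},{"aperture":0.024},{"aperture":0.024}])

```text
clock: 26.8
tool_pos: [0.6067, 0.167, 0.3575]
orientation: [180.0, 0.0, -0.1]
force: [-0.0, -0.2, -1.3]
opening: 0.0295
gripper_force: 27.8
```

```bash
python3 - <<'E'
from h import *
o=status.get_obs(); print(o["tool_pos"],o["orientation"],o["opening"])
for n in ["scene","side"]:
    s=optics.snapshot(n); w=pts(s); g=o["tool_pos"]; z=g[2]-.0477
    print(n,circ(w,z+.0,z+.02,g[:2],.025),circ(w,.207,.218,(.606,.168),.058))
cv2.imwrite("pics/side2.png",cv2.resize(s["frame"][60:260,260:460,::-1],None,fx=3,fy=3))
E
```

```text
[0.60665409 0.16698456 0.35745597] [ 1.79990437e+02  6.76187739e-03 -7.32952727e-02] 0.029501484186573185
scene [6.149e-01 1.628e-01 1.790e-02 6.800e+01] [6.060e-01 1.685e-01 4.980e-02 7.100e+02]
side [6.069e-01 1.635e-01 2.020e-02 1.490e+02] [6.060e-01 1.681e-01 5.040e-02 5.840e+02]
```

View pics/side2.png

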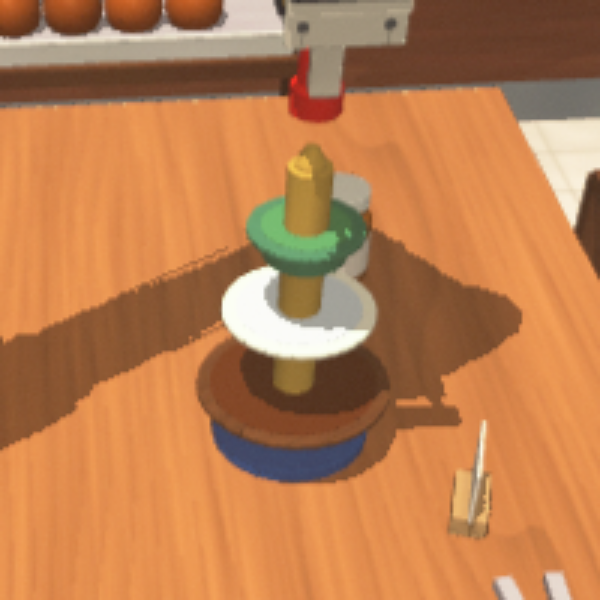

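The three trays stand straight, and the red knob hangs upright at (316,100) above the spigot at (310,155).

To row units: 0.044 m / 0.6 = 0.0733, -0.0003 m / 0.6 = -0.0005.

Call:
pendant(rows=[{"pos":[-0.0005,-0.0017,0.0167],"aperture":0.024},{"pos":[-0.0005,-0.0017,0.0367],"aperture":0.024},{"pos":[-0.0005,-0.0017,0.0483],"aperture":0.024},{"pos":[-0.0005,-0.0017,0.0567],"aperture":0.024},{"pos":[-0.0005,-0.0017,0.0633],"aperture":0.024},{"pos":[-0.0005,-0.0017,0.0683],"aperture":0.024},{"pos":[-0.0005,-0.0017,0.0733],"aperture":0.024},{"pos":[-0.0005,-0.0017,0.0733],"aperture":0.024}])

```text
clock: 27.9
tool_pos: [0.6062, 0.1692, 0.3134]
orientation: [180.0, 0.0, 0.0]
force: [0.2, 0.2, -1.2]
opening: 0.0292
gripper_force: 27.8
```

Call:
pendant(rows=[{"pos":[0,0,0.0017],"aperture":0.024},{"pos":[0,0,0.0033],"aperture":0.024}])

```text
clock: 28.15
tool_pos: [0.6064, 0.1692, 0.3118]
orientation: [-180.0, -0.0, 0.0]
force: [-0.4, -0.1, 4.5]
opening: 0.0293
gripper_force: 28.5
```

To row units: -0.12 m / 0.6 = -0.2, -0.09 m / 0.6 = -0.15.

Call:
pendant(rows=[{"aperture":0.088},{"aperture":0.088},{"aperture":0.088},{"aperture":0.088},{"pos":[0,0,-0.0667],"aperture":0.088},{"pos":[0,0,-0.15],"aperture":0.088},{"pos":[0,0,-0.2],"aperture":0.088},{"pos":[0,0,-0.2],"aperture":0.088}])

```text
clock: 29.15
tool_pos: [0.607, 0.1693, 0.4346]
orientation: [-179.9, -0.3, 0.0]
force: [-0.1, 0.4, -1.2]
opening: 0.0874
gripper_force: 0.0
```

Call:
pendant(rows=[{"aperture":0.088},{"aperture":0.088},{"aperture":0.088},{"aperture":0.088}])

```text
clock: 29.65
tool_pos: [0.6062, 0.1692, 0.4311]
orientation: [180.0, 0.0, 0.0]
force: [0.4, -0.4, 0.1]
opening: 0.0874
gripper_force: 0.0
```

```bash
python3 - <<'E'
from h import *
o=status.get_obs(); print(o["tool_pos"])
g=(.606,.168)
for n in ["scene","side"]:
    s=optics.snapshot(n); w=pts(s)
    v=w[np.hypot(w[...,0]-.606,w[...,1]-.168)<.03]; v=v[(v[:,2]>.2)&(v[:,2]<.34)]
    print(n,"top",np.nanmax(v[:,2]), [circ(w,a,b,g,r)[:2] for a,b,r in [(.05,.062,.095),(.129,.140,.075),(.207,.218,.058)]])
cv2.imwrite("pics/side3.png",cv2.resize(s["frame"][60:260,260:460,::-1],None,fx=3,fy=3))
s=optics.snapshot("wrist"); w=wpts(s,o); print("knob",circ(w,.26,.285,g,.03),circ(w,.3,.33,g,.03),"green",circ(w,.2,.22,g,.058),np.nanmax(w[(np.hypot(w[...,0]-.606,w[...,1]-.168)<.02)&(w[...,2]<.34)][:,2]))
E
```

```text
[0.60622807 0.16918146 0.43108273]
scene top 0.3209543459338409 [array([0.6059, 0.1663]), array([0.6062, 0.1671]), array([0.6062, 0.168 ])]
side top 0.3176516620037372 [array([0.6061, 0.167 ]), array([0.6061, 0.1671]), array([0.6081, 0.1684])]
knob [6.069e-01 1.693e-01 2.010e-02 4.480e+02] [6.065e-01 1.690e-01 1.530e-02 1.331e+03] green [6.068e-01 1.687e-01 4.830e-02 5.044e+03] 0.3168556629869982
```

View pics/side3.png

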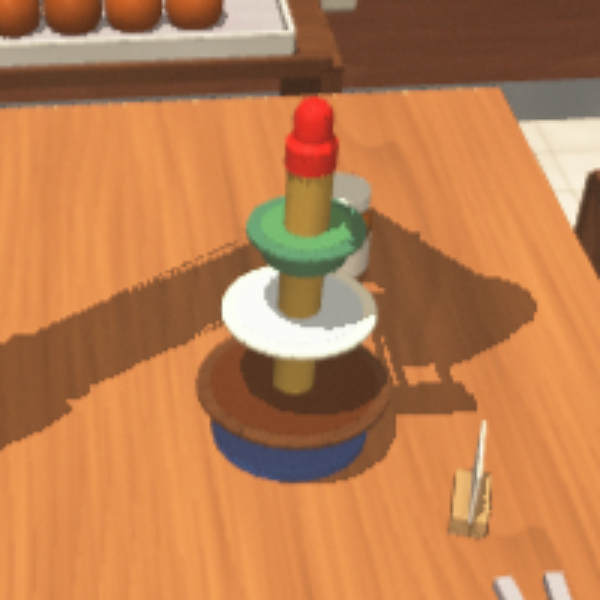

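The stand is complete and upright, with the knob at (312,135) and its top at 317 mm as expected. The gripper is clear.

```bash
python3 -c "
from plant import job
print(job.close_job())"
```

```text
the job is handed in; nothing more can be done
None
```

The pastry stand is built on the blue base in the order brown, white, green, red knob; my measurements put every piece fully down and centred within about 3 mm, the gripper is clear, and the job was handed in at about 30 s (no verdict was shown).

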